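Click the specimen box shut and push its drawer home under the controller

ROBOT

A 6-joint arm with a two-finger parallel gripper is mounted at the origin on the work surface. World frame = base frame: x ahead of the robot, y to its left, z up, the work surface at z = 0. Lengths are in m, angles in rad, forces in N, time in s.
With the tool pointing down it reaches from about 0.275 to 0.875 m from the base axis. Payload 12.5 kg.
Tool frame: the origin (TCP) lies on the centre line of the jaws, within the pads' length; the fingertips stand r.finger_overhang ahead of it and the grasp point (between the pads) lies 3 mm ahead of it (r.finger_overhang is the distance from the TCP to the fingertips, in m); z points along the fingers, y is the direction in which the jaws open and shut (so a half turn about z gives the same grasp; the last joint's range is limited). The gripper opens to 85 mm and grips with 20 to 120 N. Pads are 22 mm wide; open, the fingers measure 114 mm over their backs; the gripper's body (76 mm by 85 mm) begins 54 mm behind the grasp point. The pads swing forward as they close: fully open they stand 13 mm farther back than shut.
Start: joints at [1.189, 0.351, 1.652, -0, 1.139, -0.085], TCP at [0.161, 0.526, 0.253] pointing down, gripper open.
Joint ranges: [-2.75, 2.75], [-0.79, 2.1], [0.01, 2.65], [-1.57, 4.71], [0.07, 3.14], [-2.87, 2.87]. Speed limits (rad/s): [2.22, 2.22, 2.79, 3.14, 3.14, 3.14].

INTERFACE

Orientations are given as a unit quaternion [x, y, z, w].
In Python, from cell import r, optics gives the robot as it stands. The module is installed in compiled form; this text tells all that it offers. Calls block until the motion is done:
- r.move_to(position, orientation): joint-space move of the TCP to a pose.
- r.move_linear(position, rot=None, vel=0.15): straight line of the TCP; rot=None keeps the orientation; vel is the mean speed in m/s.
- r.set_joints(angles): joint-space move.
- r.set_gripper(opening, squeeze=None): opening from 0.0 (shut) to 1.0 (fully open); squeeze is the grip in N (None keeps the last); returns when the fingers have stopped.
- r.sleep(seconds).
- r.inverse_kinematics(position, orientation): joint angles nearest the present ones, or None.
- optics.get_image(name): name is "scene" or "top" or "wrist"; returns a dict with "pixels" (420x560x3 uint8, red, green, blue), "depth" (420x560 float32, m along the optical axis (not along the pixel's ray), 0 where there is no reading), "fx", "fy", "cx", "cy" (pixels), "camera_from_world" (4x4, takes a point from world to camera coordinates); the wrist camera has in their place "mount" (4x4, takes a point from camera to tool coordinates, whose origin is the TCP and whose axes are the flange's). Camera axes: x right, y down, z forward; pixel columns grow to the right and rows downward; lengths in m; the calibration is good to about 2 mm. The wrist camera is an equidistant fisheye: a pixel r from the principal point sees the ray r / f radians off the axis. A picture is of the moment at which its call begins: read the wrist's pose just before it.
A pose or a line that the arm cannot do raises r.PlanningError and nothing moves.
- r.hand_in(): hands the job in, once; it reports no verdict.
Readings, each from a call of its own:
- r.current_t(): time.
- r.current_q(): joint angles.
- r.current_qvel(): joint speeds.
- r.current_effort(): joint torques, N m.
- r.current_tool_pos(): TCP position.
- r.current_ee_rot(): TCP orientation.
- r.current_contact_force(): force on the tool from outside, world axes, zero at the start.
- r.current_torque(): the same for the moment, N m.
- r.current_opening(): opening from 0.0 (shut) to 1.0 (fully open).
Only numpy, scipy, OpenCV 4.12 (cv2) and the standard library are available. Lean on these libraries where they do the work, as an engineer would, in place of code of your own. Each camera call takes 0.05 s, during which the arm holds its last target.

TASK

The specimen box in the open bottom drawer still has its slide lid half off: slide the lid fully shut until its tab clicks past the ledge, then push the drawer fully home until it drops into its catch. Push steadily and do not shove hard or slam the drawer, and leave the wash bottle, the carton and the screwdriver where they are.

Things in the scene. Friction and masses are not known exactly. Their poses are not given: they have to be found in the camera images.
- cabinet: white desktop cabinet with four black drawers one above the other, 280 mm deep (x), 264 wide (y), 216 high; fixed. Origin: centre of its underside, on the bench. Its -x axis points out of the drawer fronts, +x into it (the way the drawer is pushed). The fronts' face lies at x = -140 mm. The upper three drawers are fixed shut; only the lowest moves
- overhang (a point): middle of the lower front edge of the grey box-shaped instrument standing on the cabinet (fixed, 250 mm wide, 82 high), 224 mm above the bench; axes as the cabinet's. It hangs 50 mm out over the drawer fronts: an upright tool cannot follow the drawer home, it must lean 30 to 45 degrees, fingers pointing down and into the cabinet
- drawer (a joint): how far the lowest drawer stands open, m: 0 = fully home, 0.165 = out-stop; starts at 0.11 to 0.14. Drag 1 to 2 N. From about 13 to 6 mm before home a sprung roller catch holds it back, up to 9 to 11 N; from 4 mm on the catch draws it against its stop (0) and keeps it there. Left short of that it stays standing out. Drawer mass about 0.7 kg
- front_centre (a point): on the outer face of the lowest drawer's front, middle of its width, 36 mm above the bench; a good place to push, with under 40 N; axes as the cabinet's. The front is black with a small paper label, 244 mm wide, 8 thick, 11 to 58 mm above the bench; each front has at its lower edge a finger lip 80 mm wide, 6 proud, 6 high. At drawer joint 0 it is flush with the other fronts
- lid (a joint): how far the white slide lid of the specimen box stands open, m: 0 = shut; starts at 0.045 to 0.062. It shuts along the cabinet's -y with about 1 N of drag. From about 10 to 4.5 mm before shut its flexible side tab must be pushed over a ledge, about 6 to 7 N; then it clicks, is drawn to its end stop (0) and stays. It cannot be lifted off
- rib_top (a point): middle of the top of the lid's thumb rib, 54 mm above the bench, moving with the lid; axes as the cabinet's. The rib is an upright bar 44 mm long (x), 10 thick (y), 15 high on the lid's flat top (39 mm above the bench): push its +y side or pinch it across y. It lies 60 mm behind the drawer's front face. The lid, 68 x 120 mm, ends 12 mm to +y of the rib's middle
- box_centre (a point): centre, 42 mm above the bench, of the grey specimen box fixed in the drawer, 76 mm (x) by 120 mm (y), rising to 42 mm above the bench with its lid rails; moves with the drawer; axes as the cabinet's. When shut, the rib's middle lies 52 mm to +y of this point. The drawer's side walls also reach 42 mm, 228 mm apart
- wash_bottle: white plastic squeeze bottle with a thin spout, 62 mm wide, 172 mm high, loose on the bench. Origin: centre of its underside. Leave alone
- carton: small plain cardboard carton 110 x 80 x 55 mm, loose on the bench. Origin: centre of its underside. Leave alone
- screwdriver: black-handled screwdriver 170 mm long lying along its x axis, loose on the bench. Leave alone

How it is judged:
On the way, in this order (a step that is already met when the one before it is completed fails the run):
1. the lid is clicked shut while the drawer is still out (value of joint lid below 0.0025 m and value of joint drawer above 0.02 m), for 0.2 s.
2. the drawer is home in its catch (value of joint drawer below 0.0025 m), for 0.2 s.
At the end, for the whole second after the job is handed in: lid within 2.5 mm of fully shut and drawer within 2.5 mm of fully home (both past their catches) and at rest; wash bottle (upright), carton and screwdriver within 20 mm of where they started (value of joint each of lid, drawer below 0.0025 m and velocity of joint drawer between -0.005 and 0.005 m/s and distance of each of wash_bottle, carton, screwdriver from where it was at the start of the episode below 0.02 m and angle between wash_bottle's own z axis and vertical below 0.1 rad); the robot touches nothing.
It fails at once if the drawer is slammed (moves in faster than 0.4 m/s) (velocity of joint drawer below -0.4 m/s).
It fails at once if the drawer front is shoved with more than 40 N (contact force between anything else and drawer_c0 above 40 N).
It fails at once if the wash bottle is knocked over (angle between wash_bottle's own z axis and vertical above 0.6 rad).
It also fails if it takes over 45 s, if anything falls off the work surface, if the arm or the gripper's body presses on something with over 40 N, if the wrist force passes 120 N, or if a joint passes its speed limit or range.

## Working session

There is one attempt and no reset: what is moved stays moved. The work goes in short steps, each a Python script; the robot and the scene stay as the last script left them, time stands still between calls to the robot, and variables do not carry over. Pictures are saved under pics/ and viewed, and the job is handed in when it is done.

```bash
mkdir -p pics
python3 - <<'E'
from cell import r, optics
import cv2,numpy as np
for n in ["scene","top","wrist"]:
    im=optics.get_image(n); cv2.imwrite(f"pics/{n}0.png",im["pixels"][:,:,::-1])
    np.savez(f"{n}0.npz",**im)
    print(n,im["fx"],im["cx"],im["cy"], im.get("camera_from_world",im.get("mount")))
print(r.current_t(),r.finger_overhang,r.current_ee_rot(),r.current_tool_pos())
E
```

```text
scene 496.97424037437014 276.66860989753746 210.75880885302237 [[-0.97525298  0.22105257  0.00417059  0.56467814]
 [ 0.20810985  0.92419355 -0.32024456  0.02720138]
 [-0.07464532 -0.31145152 -0.94732572  1.5995332 ]
 [ 0.          0.          0.          1.        ]]
top 404.80993165994795 275.50594683299965 214.56113532769413 [[ 0.01649087 -0.99950482  0.02679874 -0.11560553]
 [-0.99044387 -0.0200001  -0.13645857  0.55559812]
 [ 0.13692698 -0.02429233 -0.99028323  1.16114566]
 [ 0.          0.          0.          1.        ]]
wrist 325.19226210127806 280.23050155380673 211.43147452196322 [[ 3.88140725e-04 -9.47506067e-01 -3.19737552e-01  8.18484362e-02]
 [ 9.99999792e-01  5.32644094e-04 -3.64495400e-04  1.99509281e-04]
 [ 5.15667921e-04 -3.19737344e-01  9.47506077e-01 -1.20780853e-01]
 [ 0.00000000e+00  0.00000000e+00  0.00000000e+00  1.00000000e+00]]
0.15 0.022 [ 1.47859469e-01  9.89008294e-01 -4.04213963e-04 -9.02597003e-05] [0.160756   0.52575387 0.25290586]
```

View pics/scene0.png

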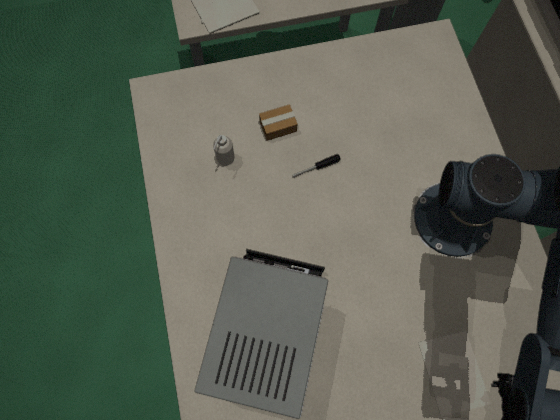

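View pics/top0.png

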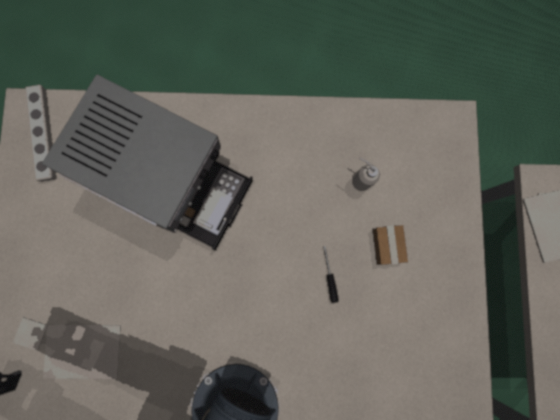

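View pics/wrist0.png

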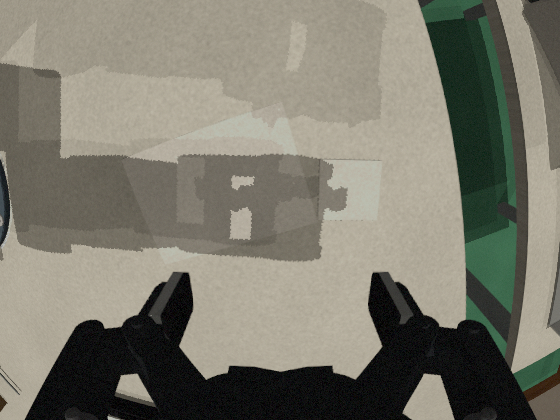

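The top view shows the cabinet at upper left (about 50–220, 75–230) with the drawer open to the lower right, front corners near (252,180) and (215,248). The white lid is near (218,210). The bottle is at (367,175), the carton at (390,245) and the screwdriver at (331,275), all away from the work area. I'll enlarge this area and read the depth.

```bash
cat > h.py <<'E'
import numpy as np
def world(d,u,v,z=None):
    T=np.linalg.inv(d["camera_from_world"]); ray=np.array([(u-d["cx"])/d["fx"],(v-d["cy"])/d["fy"],1.])
    if z is None:
        return T[:3,:3]@(ray*d["depth"][int(round(v)),int(round(u))])+T[:3,3]
    w=T[:3,:3]@ray; return T[:3,3]+w*(z-T[2,3])/w[2]
E
python3 - <<'E'
import cv2,numpy as np
d=np.load("top0.npz"); im=d["pixels"][:,:,::-1]
c=im[140:260,160:270]
c=cv2.resize(c,None,fx=5,fy=5,interpolation=cv2.INTER_CUBIC); cv2.imwrite("pics/topc.png",np.clip(c*1.6,0,255).astype(np.uint8))
# world maps
T=np.linalg.inv(d["camera_from_world"]); h,w=d["depth"].shape
u,v=np.meshgrid(np.arange(w),np.arange(h)); Z=d["depth"]
P=np.stack([(u-d["cx"])/d["fx"]*Z,(v-d["cy"])/d["fy"]*Z,Z],-1)@T[:3,:3].T+T[:3,3]
np.save("P.npy",P)
m=((P[...,2]>.27)&(P[...,2]<.34)&(u>40)&(u<230)&(v>60)&(v<240)).astype(np.uint8)
pts=P[m>0]; print(len(pts), np.median(pts[:,2]))
rr=cv2.minAreaRect(pts[:,:2].astype(np.float32)); print(rr); print(cv2.boxPoints(rr))
np.set_printoptions(precision=3,suppress=True)
# drawer heights
m=((P[...,2]>.03)&(P[...,2]<.07)&(u>165)&(u<265)&(v>150)&(v<255))
rr=cv2.minAreaRect(P[m][:,:2].astype(np.float32)); print(m.sum(),rr);print(cv2.boxPoints(rr))
E
```

```text
15235 0.30477034305104134
((0.6657832264900208, 0.23643481731414795), (0.3484528064727783, 0.2504567503929138), 63.831512451171875)
[[0.47655463 0.13529369]
 [0.70133984 0.02483919]
 [0.8550118  0.33757594]
 [0.6302266  0.44803044]]
1736 ((0.5834056735038757, 0.08158700168132782), (0.1368231177330017, 0.2524716258049011), 63.55596160888672)
[[ 0.44   0.077]
 [ 0.666 -0.036]
 [ 0.727  0.087]
 [ 0.501  0.199]]
```

View pics/topc.png

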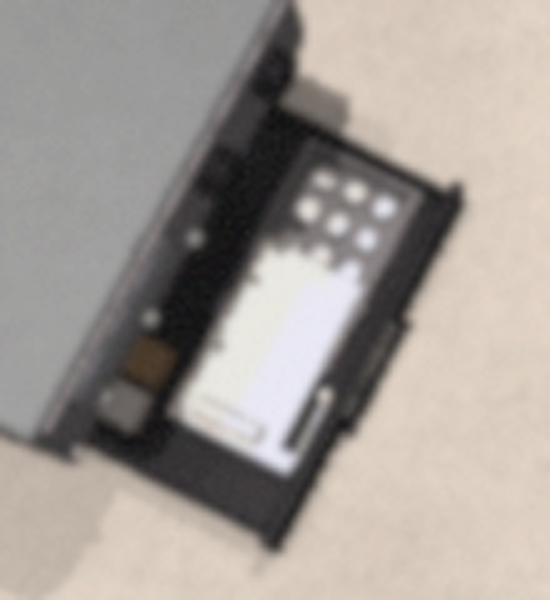

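```bash
cat >> h.py <<'E'
np.set_printoptions(precision=4,suppress=True)
yaw=np.deg2rad(63.75); cx=np.array([np.cos(yaw),np.sin(yaw),0]); cy=np.array([-np.sin(yaw),np.cos(yaw),0]); ez=np.array([0,0,1.])
from scipy.spatial.transform import Rotation as R
def rot(lean,s=1):
    z=np.sin(lean)*cx-np.cos(lean)*ez; y=s*cy; x=np.cross(y,z)
    return R.from_matrix(np.stack([x,y,z],1)).as_quat()
E
python3 - <<'E'
from h import *
from cell import r
d=np.load("top0.npz")
ov=np.array([(0.47655463+.70133984)/2,(0.13529369+.02483919)/2,.224])
face=ov+.05*cx
ribt=world(d,205.3,223.3,.054); 
f1=world(d,*(np.array([462,192])/5+[160,140]-.4),.058);f2=world(d,*(np.array([275,545])/5+[160,140]-.4),.058)
fm=(f1+f2)/2; print("front",f1,f2,np.linalg.norm(f1-f2),fm,"drawer",(face-fm)@cx,"yoff",(fm-face)@cy)
print("rib",ribt,"behind front",(ribt-fm)@cx,"y from mid",(ribt-fm)@cy)
P=np.load("P.npy"); print(P[222:226,200:212,2]); 
oh=r.finger_overhang
for lean in (30,35,40,45):
  for s in (1,-1):
    q=rot(np.deg2rad(lean),s); z=R.from_quat(q).as_matrix()[:,2]
    for dd in (0,.1): print(lean,s,dd,r.inverse_kinematics(ribt-z*(oh+dd),q), r.inverse_kinematics(fm*[1,1,0]+[0,0,.03]-z*(oh+.1)+cx*dd,q))
E
```

```text
front [ 0.6626 -0.0337  0.058 ] [0.4528 0.0686 0.058 ] 0.2334967191484355 [0.5577 0.0174 0.058 ] drawer 0.12000138322141506 yoff 0.00031829354650067646
rib [0.5259 0.0987 0.054 ] behind front 0.05884599442317431 y from mid 0.06451592088061027
[[0.0535 0.0543 0.0576 0.0511 0.0503 0.0519 0.0521 0.0378 0.0404 0.0376
  0.038  0.0353]
 [0.0377 0.0493 0.0551 0.0556 0.053  0.0547 0.0518 0.0539 0.0506 0.0408
  0.0372 0.0354]
 [0.0378 0.0389 0.0404 0.0502 0.0522 0.0534 0.0528 0.0497 0.0528 0.0499
  0.0512 0.0399]
 [0.0391 0.0403 0.0351 0.0391 0.0369 0.0548 0.0558 0.0492 0.0549 0.0482
  0.0529 0.0533]]
30 1 0 [-0.1425  0.56    1.9999  0.9413  0.6286  2.6644] [-0.3908  0.4786  1.9024  0.7167  0.8624  2.7037]
30 1 0.1 [-0.2483  0.3643  2.0123  0.7503  0.7998  2.8067] None
30 -1 0 [-0.1425  0.56    1.9999  0.9413  0.6286 -0.4772] [-0.3908  0.4786  1.9024  0.7167  0.8624 -0.4379]
30 -1 0.1 [-0.2483  0.3643  2.0123  0.7503  0.7998 -0.3349] [-0.1968  0.5144  1.8368  0.7442  0.7939 -0.2737]
35 1 0 [-0.1829  0.5782  2.02    1.087   0.6733  2.4947] [-0.445   0.5046  1.9185  0.8215  0.9     2.5686]
35 1
[... 490 characters left out ...]
-0.2959  0.5578  1.8899  0.9969  0.8562  2.5599]
40 -1 0 [-0.2219  0.6025  2.0365  1.2081  0.7321 -0.7945] [-0.4963  0.5382  1.9298  0.9123  0.9478 -0.6959]
40 -1 0.1 [-0.3652  0.4175  2.0633  0.9867  0.8745 -0.6492] [-0.2959  0.5578  1.8899  0.9969  0.8562 -0.5817]
45 1 0 [-0.259   0.6327  2.049   1.3053  0.8013  2.2215] [-0.544   0.579   1.9363  0.9887  1.0035  2.3357]
45 1 0.1 [-0.4194  0.458   2.081   1.0793  0.9297  2.3556] [-0.342   0.5918  1.9082  1.0999  0.9077  2.4253]
45 -1 0 [-0.259   0.6327  2.049   1.3053  0.8013 -0.9201] [-0.544   0.579   1.9363  0.9887  1.0035 -0.8059]
45 -1 0.1 [-0.4194  0.458   2.081   1.0793  0.9297 -0.786 ] [-0.342   0.5918  1.9082  1.0999  0.9077 -0.7163]
```

The rib top is at about (0.526, 0.099), measured 59 mm behind the front against the stated 60. The drawer is about 0.12 open and the rib is 64 mm off the mid line. Next I'll go around the instrument, raised and retracted, to a leaned viewing pose.

```bash
cat >> h.py <<'E'
L=np.deg2rad(37); Q=rot(L,1); tz=R.from_quat(Q).as_matrix()[:,2]; OH=.022
E
python3 - <<'E'
from h import *
from cell import r,optics
import cv2
rib=np.array([0.5259,0.0987,0.054])
r.move_to([.15,.36,.40],r.current_ee_rot()); print(r.current_q(),r.current_t())
B=np.array([.38,-.12,.40])
print(r.inverse_kinematics(B,Q), r.inverse_kinematics(rib-tz*(OH+.13),Q))
r.move_to(B,Q); print(r.current_q(),r.current_t())
r.set_gripper(0.45,20)
r.move_to(rib-tz*(OH+.12)+.01*cy,Q); print(r.current_q(),r.current_t())
p=r.current_tool_pos();o=r.current_ee_rot();print(p,o,Q)
im=optics.get_image("wrist"); np.savez("wrist1.npz",p=p,o=o,**im); cv2.imwrite("pics/wrist1.png",im["pixels"][:,:,::-1])
im=optics.get_image("top"); np.savez("top1.npz",**im); cv2.imwrite("pics/top1.png",im["pixels"][:,:,::-1])
print(r.current_t(), r.current_contact_force())
E
```

```text
[ 1.0568 -0.0814  1.794  -0.      1.4305 -0.2171] 1.0417
[-0.7881 -0.0251  1.8558  0.6058  1.554   2.7248] [-0.3724  0.3449  2.0461  0.8689  0.9031  2.6168]
[-0.7871 -0.0249  1.8558  0.6058  1.5539  2.7244] 3.5333
[-0.3572  0.3468  2.0704  0.8927  0.8775  2.5976] 5.1833
[0.4797 0.0259 0.1682] [-0.5008  0.8052  0.167   0.2701] [-0.5008  0.8053  0.1676  0.2695]
5.2833 [-0.6355 -0.1381 -0.1485]
```

View pics/wrist1.png

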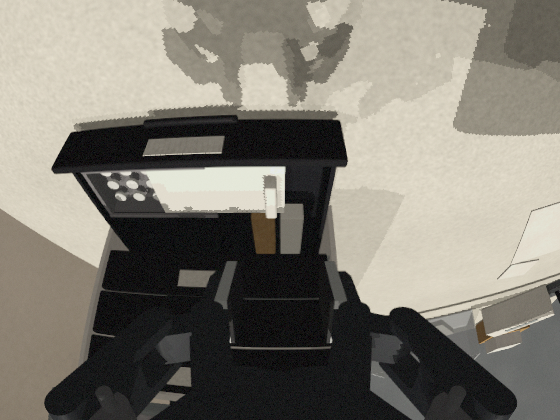

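View pics/top1.png

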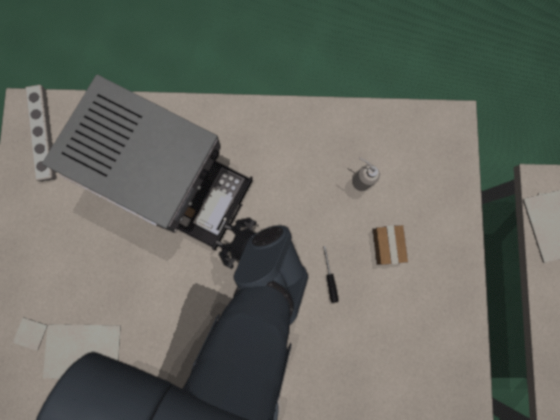

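```bash
cat >> h.py <<'E'
def wworld(d,u,v,z):
    du,dv=u-d["cx"],v-d["cy"]; rr=np.hypot(du,dv); th=rr/d["fx"]
    ray=np.array([np.sin(th)*du/rr,np.sin(th)*dv/rr,np.cos(th)])
    M=d["mount"]; Rm=R.from_quat(d["o"]).as_matrix()
    w=Rm@M[:3,:3]@ray; c=Rm@M[:3,3]+d["p"]; return c+w*(z-c[2])/w[2]
E
python3 - <<'E'
from h import *
import cv2
d=np.load("wrist1.npz"); im=d["pixels"][:,:,::-1]
c=cv2.resize(im[150:235,190:310],None,fx=6,fy=6,interpolation=cv2.INTER_CUBIC); cv2.imwrite("pics/w1c.png",c)
for u,v in [(270,177),(270,217),(270,197)]: print(wworld(d,u,v,.054))
f1=wworld(d,54,171,.058); f2=wworld(d,347,165,.058); print(f1,f2,np.linalg.norm(f1-f2))
E
```

```text
[0.5098 0.0681 0.054 ]
[0.5356 0.1171 0.054 ]
[0.5216 0.0906 0.054 ]
[ 0.6665 -0.0312  0.058 ] [0.4514 0.076  0.058 ] 0.24034433511235775
```

View pics/w1c.png

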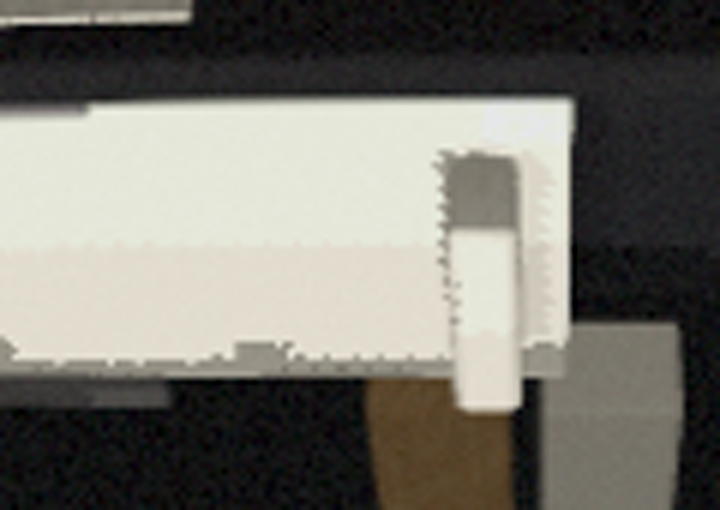

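The rib's top face is at crop (452–520, 230–408), so around image (270.5, 203). The grey part above it is the rib's outer end face.

Run:
```python
from h import *
d=np.load("wrist1.npz")
g=lambda u,v:(190+u/6-.4,150+v/6-.4)
a=wworld(d,*g(484,230),.054);b=wworld(d,*g(488,408),.054)
l=wworld(d,*g(452,310),.054);rr=wworld(d,*g(520,310),.054)
m=(a+b)/2
print(a,b,np.linalg.norm(a-b),m,(b-a)/np.linalg.norm(a-b),cx, "thick",np.linalg.norm(l-rr),"mid",(l+rr)/2)
top=np.array([0.5259,0.0987,0.054]); print("diff cab x,y",(m-top)@cx,(m-top)@cy, ((l+rr)/2-top)@cy)
```

```text
[0.5158 0.08   0.054 ] [0.5353 0.1184 0.054 ] 0.042998671473821574 [0.5255 0.0992 0.054 ] [0.4521 0.892  0.    ] [0.4423 0.8969 0.    ] thick 0.009528095653850046 mid [0.5239 0.0961 0.054 ]
diff cab x,y 0.00030039773723740767 0.0005473147150564644 0.0006169792266721168
```

Run:
```python
from h import *
from cell import r
rib=np.array([0.5257,0.0990,0.054])
tip=rib-.006*cx; tip[2]=.050
r.move_linear(tip-tz*(OH+.06),vel=.12)
r.move_linear(tip-tz*OH,vel=.06)
print(r.current_t(),r.current_contact_force(),r.current_tool_pos()-(tip-tz*OH))
r.set_gripper(0.0,20)
print(r.current_t(),r.current_opening(),r.current_contact_force(),r.current_tool_pos())
```

```text
7.0917 [-0.17    0.3248  1.0732] [ 0.0001 -0.0002  0.0002]
7.45 0.10753010148281761 [-0.6493 -1.6417  3.0464] [0.5173 0.0816 0.0678]
```

The gripper closed to about 9 mm, so it's holding the 10 mm rib. Now I'll slide the lid along -y in short steps, watching the force.

Run:
```python
from h import *
from cell import r
p0=np.array(r.current_tool_pos()); 
k=0
while k<.075:
    k+=.010 if k<.03 else .0025
    r.move_linear(p0-k*cy,vel=.05)
    f=np.array(r.current_contact_force()); 
    print(round(k,4),"act",round(float(-(np.array(r.current_tool_pos())-p0)@cy),4),"f",round(float(f@cx),1),round(float(f@cy),1),round(float(f[2]),1),round(r.current_opening(),3))
    if f@cy>14 or np.linalg.norm(f)>25: break
print(r.current_t())
```

```text
0.01 act 0.0105 f -0.2 0.4 1.7 0.106
0.02 act 0.0204 f 0.3 -0.9 2.2 0.107
0.03 act 0.0302 f 0.2 -0.5 2.0 0.106
0.0325 act 0.0326 f 0.5 -0.1 2.4 0.111
0.035 act 0.0352 f 0.7 -0.2 2.0 0.108
0.0375 act 0.0377 f 0.5 -0.5 2.4 0.109
0.04 act 0.0402 f 1.2 -1.0 2.2 0.108
0.0425 act 0.0427 f 1.9 -0.0 2.0 0.105
0.045 act 0.0452 f 0.5 -0.1 1.8 0.107
0.0475 act 0.0477 f 1.0 -0.4 3.1 0.108
0.05 act 0.0502 f 1.4 -0.8 3.1 0.108
0.0525 act 0.0521 f -1.1 3.2 4.5 0.102
0.055 act 0.0549 f 0.0 1.5 3.6 0.106
0.0575 act 0.058 f 1.1 -2.4 0.8 0.106
0.06 act 0.0607 f 1.3 -4.9 0.3 0.106
0.0625 act 0.0611 f -0.6 5.3 8.2 0.109
0.065 act 0.0614 f 0.2 14.9 14.2 0.107
12.0
```

There was resistance at about 52 mm, then a pull, then a hard stop at about 61 mm, which fits a click and an end stop. I'll release and look.

Run:
```python
from h import *
from cell import r,optics
import cv2
p=np.array(r.current_tool_pos()); r.move_linear(p+.0003*cy,vel=.03)
r.set_gripper(.4); p=np.array(r.current_tool_pos())
r.move_linear(p-tz*.12,vel=.15)
p=r.current_tool_pos();o=r.current_ee_rot()
im=optics.get_image("wrist"); np.savez("wrist2.npz",p=p,o=o,**im); cv2.imwrite("pics/wrist2.png",im["pixels"][:,:,::-1])
print(r.current_t(),r.current_contact_force())
```

```text
13.65 [ 0.5991 -0.1267 -0.1333]
```

View pics/wrist2.png

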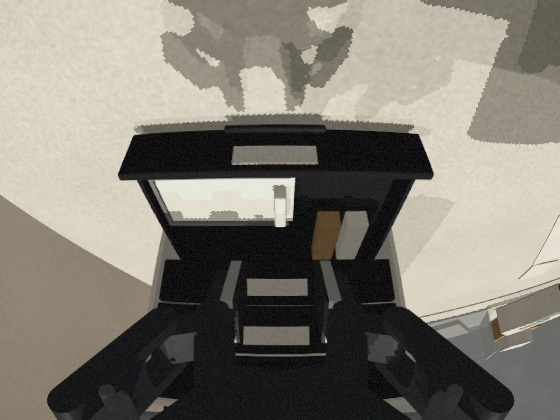

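The lid now covers the whole box and no wells are visible, with the rib at (280,205). The drawer front's corners are at (121,178) and (432,177). Next I'll measure the front and set up the push.

Run:
```python
from h import *
from cell import r
d=np.load("wrist2.npz")
a=wworld(d,121,178,.058);b=wworld(d,432,177,.058); m=(a+b)/2; print(a,b,np.linalg.norm(a-b),m)
face=np.array([.5889,.0801,0])+.05*cx; print("drawer",(face-m)@cx, "yoff",(m-face)@cy)
fm=face-cx*((face-m)@cx)
tip=fm*1; tip[2]=.029
tcp=tip-tz*OH
r.set_gripper(0.0)
p=np.array(r.current_tool_pos())
hi=tcp-.06*cx; hi[2]=p[2]
r.move_linear(hi,vel=.15)
lo=tcp-.045*cx
r.move_linear(lo,vel=.12)
print(r.current_t(),r.current_contact_force(),r.current_tool_pos()-lo)
np.savez("push.npz",face=face,lo=lo)
```

```text
[ 0.6674 -0.0301  0.058 ] [0.4521 0.0751 0.058 ] 0.2396474363633518 [0.5597 0.0225 0.058 ]
drawer 0.11455544761533797 yoff 0.0006747552766518103
15.6 [0.0714 0.8117 0.0838] [ 0.0003 -0.0001  0.0005]
```

Run:
```python
from h import *
from cell import r
lo=np.load("push.npz")["lo"]; k=0
while k<.168:
    k+=.01 if k<.025 else .004 if k<.045 else .015 if k<.12 else .0015
    r.move_linear(lo+k*cx,vel=.04)
    f=np.array(r.current_contact_force()); 
    print(round(k,4),"act",round(float((np.array(r.current_tool_pos())-lo)@cx),4),"f",round(float(f@cx),1),round(float(f@cy),1),round(float(f[2]),1),round(r.current_t(),1))
    if np.linalg.norm(f)>16: break
```

```text
0.01 act 0.0103 f 0.1 -0.3 -0.5 16.0
0.02 act 0.0202 f -0.3 0.2 -0.2 16.4
0.03 act 0.0302 f -1.0 -0.3 0.4 16.8
0.034 act 0.0341 f -0.0 -0.4 -0.2 17.1
0.038 act 0.0382 f -0.4 0.3 0.5 17.3
0.042 act 0.0422 f 0.4 0.6 -0.1 17.6
0.046 act 0.0462 f 0.5 -0.0 -0.4 17.8
0.061 act 0.0613 f 0.4 -0.2 1.0 18.3
0.076 act 0.0763 f -0.0 -0.0 0.4 18.9
0.091 act 0.0913 f -0.3 1.0 0.7 19.4
0.106 act 0.1063 f 0.2 0.7 -0.2 19.9
0.121 act 0.1212 f 0.0 0.4 0.9 20.4
0.1225 act 0.1225 f 0.0 0.0 -0.7 20.7
0.124 act 0.124 f -0.3 0.2 0.2 20.9
0.1255 act 0.1256 f -0.6 0.2 0.1 21.2
0.127 act 0.1271 f 0.0 -0.3 -0.6 21.4
0.1285 act 0.1286 f 0.2 0.1 0.2 21.7
0.13 act 0.1301 f 0.1 -0.4 -0.0 21.9
0.1315 act 0.1316 f -0.1 -0.0 0.8 22.2
0.133 act 0.1331 f -0.1 -0.7 1.0 22.4
0.1345 act 0.1346 f -0.3 -0.4 -0.0 22.7
0.136 act 0.1361 f -0.7 0.8 -0.8 22.9
0.1375 act 0.1376 f -0.6 0.1 -0.2 23.2
0.139 act 0.1391 f -0.0 -0.2 -0.2 23.4
0.1405 act 0.1406 f -0.3 0.1 0.3 23.7
0.142 act 0.1421 f -0.0 -0.3 -0.9 23.9
0.1435 act 0.1436 f -0.2 -0.4 0.2 24.2
0.145 act 0.1451 f -0.3 0.4 0.6 24.4
0.1465 act 0.1466 f 0.1 0.6 0.2 24.7
0.148 act 0.1481 f -0.7 -1.3 -0.3 24.9
0.1495 act 0.1496 f -0.4 1.1 -0.2 25.2
0.151 act 0.1511 f 0.0 1.1 0.4 25.4
0.1525 act 0.1526 f 0.1 0.4 -0.3 25.7
0.154 act 0.1541 f -0.5 -0.2 -0.2 25.9
0.1555 act 0.1556 f 0.7 -0.3 -0.1 26.2
0.157 act 0.1569 f -3.2 0.3 1.1 26.4
0.1585 act 0.1583 f -5.3 0.8 2.7 26.7
0.16 act 0.1599 f -4.2 0.7 1.9 26.9
0.1615 act 0.1616 f -1.7 0.6 -0.1 27.2
0.163 act 0.1632 f 0.0 0.4 0.2 27.4
0.1645 act 0.1647 f 0.4 0.6 -0.3 27.7
0.166 act 0.1661 f -0.1 -0.2 0.7 27.9
0.1675 act 0.1676 f 1.2 -0.0 -0.2 28.2
0.169 act 0.169 f -1.0 -0.4 -0.2 28.4
```

The force rose to about 5 N at 157–160 mm and then vanished, which suggests the catch drew the drawer in. I'll back off and check.

Run:
```python
from h import *
from cell import r,optics
import cv2
p=np.array(r.current_tool_pos()); r.move_linear(p-cx*.15+.07*ez,vel=.15)
p=r.current_tool_pos();o=r.current_ee_rot()
im=optics.get_image("wrist"); np.savez("wrist3.npz",p=p,o=o,**im); cv2.imwrite("pics/wrist3.png",im["pixels"][:,:,::-1])
im=optics.get_image("top"); np.savez("top3.npz",**im); cv2.imwrite("pics/top3.png",im["pixels"][:,:,::-1])
print(r.current_t(),r.current_contact_force())
```

```text
29.775 [-0.4396 -0.2299  0.652 ]
```

View pics/wrist3.png

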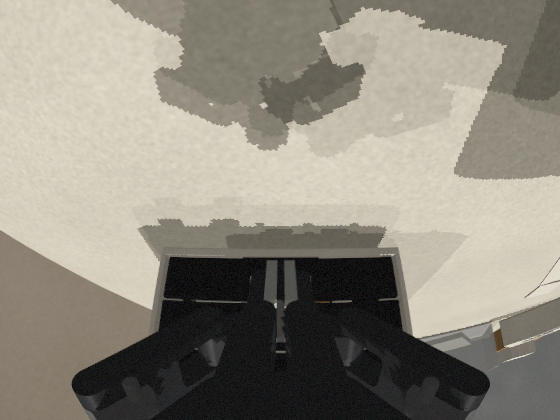

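View pics/top3.png

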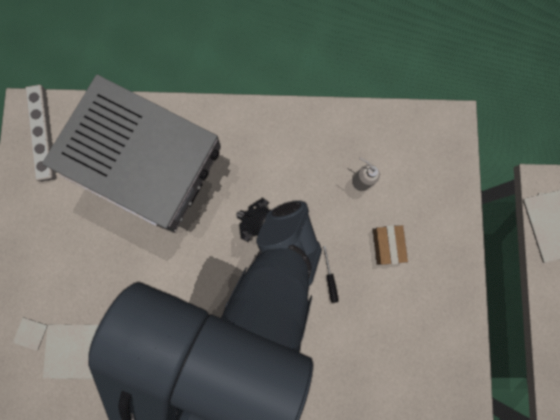

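The drawer front sits within the cabinet frame at rows 255–300, and the bottle, carton and screwdriver are at the same pixels as before. I'll check flushness from wrist depth.

Run:
```python
from h import *
d=np.load("wrist3.npz"); face=np.load("push.npz")["face"]
Z=d["depth"]; M=d["mount"]; Rm=R.from_quat(d["o"]).as_matrix()
for u in (180,200,220,330,350,370,385):
  out=[]
  for v in range(246,318,3):
    du,dv=u-d["cx"],v-d["cy"]; rr=np.hypot(du,dv); th=rr/d["fx"]
    ray=np.array([np.tan(th)*du/rr,np.tan(th)*dv/rr,1])*Z[v,u]
    P=Rm@(M[:3,:3]@ray+M[:3,3])+d["p"]
    out.append((round(float((face-P)@cx)*1e3),round(P[2]*1e3)))
  print(u,out)
a,b=np.load("top0.npz")["pixels"].astype(int),np.load("top3.npz")["pixels"].astype(int)
D=abs(a-b).sum(2)
for n,s in dict(bottle=(150,195,345,385),carton=(220,270,368,412),driver=(245,305,322,342)).items(): print(n,D[s[0]:s[1],s[2]:s[3]].mean(), (D[s[0]:s[1],s[2]:s[3]]>60).mean())
```

```text
180 [(-13, 1), (-17, 3), (-17, 6), (-19, 9), (-17, 13), (-17, 17), (-17, 21), (-17, 24), (-17, 28), (-17, 31), (-18, 34), (-17, 38), (-16, 42), (-16, 45), (-17, 48), (-16, 52), (-17, 55), (-18, 58), (-90, 38), (-16, 65), (-18, 68), (-18, 71), (-18, 74), (-17, 77)]
200 [(-13, 0), (-16, 2), (-17, 6), (-17, 9), (-17, 13), (-18, 16), (-17, 20), (-17, 24), (-17, 27), (-16, 31), (-17, 34), (-16, 37), (-17, 41), (-16, 44), (-16, 47), (-15, 51), (-17, 54), (-17, 57), (-80, 39), (-17, 64), (-17, 67), (177, 129), (181, 131), (182, 132)]
220 [(-14, 0), (-18, 1), (-17, 5), (-16, 9), (-17, 12), (-18, 15), (-17, 19), (-17, 23), (-17, 26), (-17, 30), (-16, 34), (-17, 37), (-16, 40), (-16, 44), (-17, 46), (-17, 50), (-16, 53), (-17, 56), (-19, 59), (-17, 63), (-18, 66), (-17, 69), (178, 130), (179, 131)]
330 [(-11, 1), (-16, 2), (-17, 5), (-17, 9), (-16, 13), (-16, 16), (-16, 19), (-16, 23), (-17, 26), (-17, 30), (-17, 33), (-17, 36), (-16, 40), (-16, 43), (-16, 46), (-16, 50), (-17, 53), (-17, 56), (-20, 58), (-16, 63), (-18, 65), (-17, 69), (-17, 72), (171, 129)]
350 [(-14, 0), (-16, 2), (-16, 6),
[... 185 characters left out ...]
), (-17, 66), (180, 130), (180, 131), (182, 132)]
370 [(-13, 1), (-16, 2), (-16, 6), (-18, 9), (-16, 14), (-16, 17), (-17, 20), (-16, 24), (-17, 27), (-18, 30), (-15, 35), (-16, 38), (-16, 41), (-18, 44), (-17, 48), (-16, 52), (-17, 54), (-17, 58), (-95, 35), (-17, 64), (-17, 67), (-16, 71), (-17, 74), (180, 132)]
385 [(-13, 1), (-16, 3), (-17, 6), (-18, 9), (-16, 14), (-17, 17), (-17, 21), (-16, 25), (-17, 28), (-17, 31), (-17, 35), (-17, 38), (-16, 42), (-17, 45), (-17, 49), (-16, 52), (-18, 55), (-19, 58), (-16, 62), (-17, 65), (-16, 69), (-17, 72), (-17, 75), (-17, 78)]
bottle 60.33111111111111 0.6644444444444444
carton 55.54772727272727 0.4759090909090909
driver 54.174166666666665 0.615
```

The lower front is level with the one above it to within a millimetre, so the drawer is home. The large image differences look like a brightness change, so I'll check the loose objects by registration.

Run:
```python
from h import *
import cv2
g=lambda f:cv2.cvtColor(np.load(f)["pixels"],cv2.COLOR_RGB2GRAY)
a,b=g("top0.npz"),g("top3.npz")
for n,(v0,v1,u0,u1) in dict(bottle=(155,195,345,385),carton=(220,270,368,412),driver=(245,305,322,342)).items():
    m=cv2.matchTemplate(b[v0-12:v1+12,u0-12:u1+12],a[v0:v1,u0:u1],cv2.TM_CCOEFF_NORMED); _,s,_,l=cv2.minMaxLoc(m); print(n,round(s,3),l[0]-12,l[1]-12)
print(a[350:400,400:460].mean(),b[350:400,400:460].mean())
from cell import r
print(r.current_contact_force(),np.abs(r.current_qvel()).max(),r.current_t())
r.hand_in()
```

```text
bottle 0.999 0 0
carton 1.0 0 0
driver 0.999 0 0
126.17166666666667 148.469
[-0.4396 -0.2299  0.652 ] 0.0015394757126180611 29.775
the job is handed in; nothing more can be done
```

I slid the specimen box lid shut, pushed the drawer home, and handed the job in at 29.8 s; no verdict was reported.

- **Lid:** I pinched the thumb rib and slid the lid about 61 mm. It resisted at about 52 mm, pulled itself forward, then hit a firm stop. The wrist picture afterwards showed the box fully covered.
- **Drawer:** I pushed the front with the shut fingers leaning 37°, at about 0.04 m/s. The force peaked at only about 5 N in the readings between steps, below the 9–11 N stated for the catch. It then dropped to zero while the fingers moved on another 6 mm or so. Afterwards the wrist depth showed the lowest front level with the one above it to within about 1 mm.
- **Loose items:** image matching found the bottle, carton and screwdriver at zero pixel shift. The overall picture was brighter than at the start, so a plain pixel difference was no use there.
- **Arm:** it was at rest, clear of everything and touching nothing at hand-in.

**Disagreement:** my estimate of the front-face plane from the top view differs from the wrist depth by about 17 mm. The drawer therefore probably started nearer 0.13 m open than the 0.115–0.12 m I first measured. The flushness check compares two fronts in the same image, so this doesn't affect it.

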